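Press the glued red sample with its spring clip, then free it

ROBOT

A 6-joint arm with a two-finger parallel gripper is mounted at the origin on a cart in front of the work surface, level with it; the furniture and walls round the work are solid. World frame = base frame: x ahead of the robot, y to its left, z up, the work surface at z = 0. Lengths are in m, angles in rad, forces in N, time in s.
With the tool pointing down it reaches from about 0.4 to 0.825 m from the base axis. Payload 7 kg.
Tool frame: the origin (TCP) lies on the centre line of the jaws, within the pads' length; the fingertips stand tip_reach ahead of it and the grasp point (between the pads) is the TCP (tip_reach is the distance from the TCP to the fingertips, in m); z points along the fingers, y is the line along which they close (so a half turn about z gives the same grasp; the last joint's range is limited). The gripper opens to 88 mm and grips with 3 to 60 N. Pads are 19 mm wide; open, the fingers measure 130 mm over their backs; the gripper's body (78 mm by 193 mm) begins 47 mm behind the grasp point.
Start: joints at [-0.878, 0.359, 0.012, 0, -1.224, -0.288], TCP at [0.266, -0.62, 0.246] pointing down, gripper open.
Joint ranges: [-3.07, 3.07], [-1.43, 2.12], [-1.02, 1.25], [-3.03, 1.67], [-3.05, -0], [-3.03, 3.03]. Speed limits (rad/s): [2.39, 2.39, 3.01, 3.14, 3.14, 3.14].

INTERFACE

Orientations are given as [roll, pitch, yaw] about the fixed x, y, z axes, in that order (R = Rz(yaw) Ry(pitch) Rx(roll)).
In Python, from station import get_state, grab_frame, calibration, job_done, find_in, mark_of, tip_reach gives the robot as it stands.
- The arm moves only by the shell command python3 -m handwheel 'ROWS' [OPENING] [FORCE]. ROWS is JSON, a list of rows, each an object with "delta_pos": the shift along the world's x, y, z in units of 30 mm (1.0 is 30 mm), a list of three; "dr": the turn, a rotation vector about the world's x, y, z in degrees, a list of three. In form: [{"delta_pos": [tx, ty, tz], "dr": [rx, ry, rz]}, ...]. A call has 1 to 10 rows; each row shifts and turns the commanded pose from where the row before left it; what a row does not reach is not made up. A row lasts 1/10 s, in which the tool goes at most 50 mm and 8.59 degrees, less where a joint would pass 70% of its speed; a pose out of reach is approached as far as the arm can. A call is refused whole if a number of a shift passes 1 or a number of a turn 8.59, either way. A call with a gripper value outside its range is refused whole. OPENING is the closure, from -1 (fully open) to 1 (shut), set as the call begins (- or left out, the last holds). The fingers move at their own pace and stop on an object; FORCE is the grip in N (left out, the last holds). Time passes only in rows, so rows that do not move let the fingers close. It gives the time, the measured TCP pose, the force, the opening and the grip force at its end, in the units of the state.
- get_state(): the state, without advancing time (a new reading comes with each control period).
- grab_frame(name): name is "scene" or "top"; returns the picture (400x640x3 uint8, red, green, blue); there is no depth.
- calibration(name): a dict with "fx", "fy", "cx", "cy" (pixels), "extrinsics" (4x4, takes a point from world to camera coordinates). Camera axes: x right, y down, z forward; pixel columns grow to the right and rows downward; lengths in m; the calibration is good to about 2 mm. A picture is of the moment at which its call begins. calibration takes no time and is no camera call.
- job_done(): hands the job in; it is judged then, once.
Trained networks look in the newest picture that a camera, given by its name, has taken for a name from the list of things; names that differ only in an ending like _2 or _b are one class to them, and where a whole thing is asked for, a point or a joint stands for the part that bears it (a point fixed in the world has none). Each returns a list of dicts, best first, with "conf" (0 to 1); they miss things now and then, are a little off and sometimes report something else, mostly with a low value. They report only what shows in the picture. A call takes as long as a camera call. They do not tell look-alikes from the thing itself.
- find_in(camera, query): "location" ([column, row] in pixels, amid what is visible of it).
- mark_of(camera, query): "location" ([column, row] in pixels: a listed point, or the origin of a listed thing).
The state is a dict: "t": time; "q": joint angles; "qd": joint speeds; "joint_efforts": joint torques, N m; "eef_pos": TCP position; "ee_rot": TCP orientation; "force": force on the tool from outside, world axes, zero at the start; "moment": the same for the moment, N m; "width": finger opening in m; "gripper_force": force on a finger pad.
Only numpy, scipy, OpenCV 4.12 (cv2) and the standard library are available. Lean on these libraries where they do the work, as an engineer would, in place of code of your own. Each camera call takes 0.05 s, during which the arm holds its last target. There are 200 camera calls.

TASK

The red sample strip has just been glued to its white plate. On the press board that holds this red plate, swing the spring clip by its black knob right round until it sits on the edge of the plate, let it press there for about two seconds, then swing it back to where it was parked and let go. Leave the red plate lying in its seat, and leave the clip of the blue plate's board parked.

Things in the scene. Friction and masses are not known exactly. Their poses are not given: they have to be found in the camera images.
- clip_red (a joint): swing angle (rad) of the spring clip beside the red plate, about its upright pivot screw: 0 parked outside the plate (stop), growing clockwise seen from above. The ball tip, 90 mm from the pivot, climbs onto the plate's edge at 0.65 to 0.85 and is well on from 0.95; 1.4 square to the edge, 1.55 stop. Stays where left; takes 1 to 6 N sideways at the knob. Starts at 0 to 0.25
- knob_red (a point): grip point on that clip's upright round black knob (16 mm across, 38 tall), on its axis, 14 mm below its top, 52 mm above the bench; the arm below has its top at 28 mm. Turns with the clip, keeping its height: x points level from pivot to tip, z up. The pivot screw (head top 33 mm above the bench) lies 50 mm away along -x, the tip 40 mm along +x
- plate_red: loose white plate 55 x 110 x 5 mm (x, y, z) with a red strip 22 x 86 x 3 mm on its far half, between low rims on a fixed wooden press board 170 x 160 mm, top 18 mm above the bench. Origin: centre of its underside; x points from the edge beside the clip to the far edge. An equal board with a blue strip on its plate stands near; which is left varies
- clip_blue (a joint): swing angle (rad) of the like clip on the board with the blue plate, 0 parked; leave it alone. Starts at 0 to 0.25
Mind the look-alikes: they are no part of the job. What is shaped like the part that bears clip_blue but orange is not meant.

How it is judged:
On the way, in this order (a step that is already met when the one before it is completed fails the run):
1. the clip of the red plate is swung onto the plate's edge (angle over 0.95) and stays there for 1.5 s, the plate in its seat (value of joint clip_red above 0.95 rad and distance of plate_red from where it was at the start of the episode below 0.008 m), for 1.5 s.
2. the clip is swung back clear of the plate (angle under 0.5) (value of joint clip_red below 0.5 rad), for 0.2 s.
At the end, for the whole second after the job is handed in: The red plate's clip is parked clear of the plate again (angle under 0.5 rad) and at rest, the red plate lies flat in its seat within 8 mm of where it was, and the blue plate's clip is still parked (under 0.4 rad) (value of joint clip_red below 0.5 rad and velocity of joint clip_red between -0.05 and 0.05 rad/s and distance of plate_red from where it was at the start of the episode below 0.008 m and angle between plate_red's own z axis and vertical below 0.05 rad and linear speed of plate_red below 0.02 m/s and value of joint clip_blue below 0.4 rad); the robot touches nothing.
It fails at once if the clip of the blue plate's board is swung (beyond 0.4 rad) (value of joint clip_blue above 0.4 rad).
It fails at once if the red plate is pushed or lifted out of its seat (moved over 15 mm) (distance of plate_red from where it was at the start of the episode above 0.015 m).
It also fails if it takes over 37 s, if anything falls off the work surface, if the arm or the gripper's body presses on something with over 40 N, if the wrist force passes 120 N, or if a joint passes its speed limit or range.

## Working session

There is one attempt and no reset: what is moved stays moved. The work goes in short steps, Python scripts to look and compute and a shell command to move; the robot and the scene stay as the last step left them, time stands still between calls to the robot, and variables do not carry over. Pictures are saved under pics/ and viewed, at most 10 in all, crops included, and the job is handed in when it is done.

```bash
mkdir -p pics; cat > h.py <<'E'
import numpy as np,cv2
from station import *
def ray(cam,px):
    c=calibration(cam);E=np.array(c["extrinsics"]);R,t=E[:3,:3],E[:3,3]
    d=R.T@np.array([(px[0]-c["cx"])/c["fx"],(px[1]-c["cy"])/c["fy"],1]);return -R.T@t,d
def at(cam,px,z):
    o,d=ray(cam,px);return (o+d*(z-o[2])/d[2]).round(4)
def snap(cam,n):
    f=grab_frame(cam);cv2.imwrite(f"pics/{n}.png",f[:,:,::-1]);return f
E
python3 - <<'E'
from h import *
print(get_state(),tip_reach)
for c in("top","scene"):
    snap(c,c+"0")
    for q,z in(("knob_red",.052),("plate_red",.018)):
        for m in mark_of(c,q)[:4]: print(c,q,m,at(c,m["location"],z))
E
```

```text
{'t': 0.0, 'q': array([-8.77924077e-01,  3.59404130e-01,  1.10579614e-02, -3.62637515e-04,
       -1.22409937e+00, -2.88088107e-01]), 'qd': array([-0.00042132,  0.00075881,  0.00067526,  0.00059157, -0.00058042,
       -0.00159842]), 'joint_efforts': array([ 1.02642527e-03, -5.82721782e+01,  2.93051291e+01,  6.99727848e+00,
        6.74785028e-03, -1.34798138e-04]), 'eef_pos': array([ 0.26562061, -0.6200392 ,  0.24460887]), 'ee_rot': array([ 3.13991454e+00, -1.41769022e-04, -2.73693189e+00]), 'force': array([-0.60817014, -0.36488669,  0.60320066]), 'moment': array([-0.05751204,  0.04742066,  0.00116311]), 'gripper_force': 0.0, 'width': 0.08775922317711306} 0.019
top knob_red {'location': [443.7, 196.3], 'conf': 0.71} [ 0.6087 -0.2214  0.052 ]
top plate_red {'location': [448.9, 172.9], 'conf': 0.9} [ 0.688  -0.2482  0.018 ]
scene knob_red {'location': [407.4, 173.7], 'conf': 0.5} [ 0.6034 -0.2298  0.052 ]
scene plate_red {'location': [394.5, 173.4], 'conf': 0.6} [ 0.6832 -0.2354  0.018 ]
```

```bash
python3 -c "
import cv2
a=cv2.imread('pics/top0.png');print(a.shape)
cv2.imwrite('pics/top0c.png',cv2.resize(a[110:260,240:540],(800,400),interpolation=cv2.INTER_CUBIC))"
```

```text
(400, 640, 3)
```

View pics/top0.png

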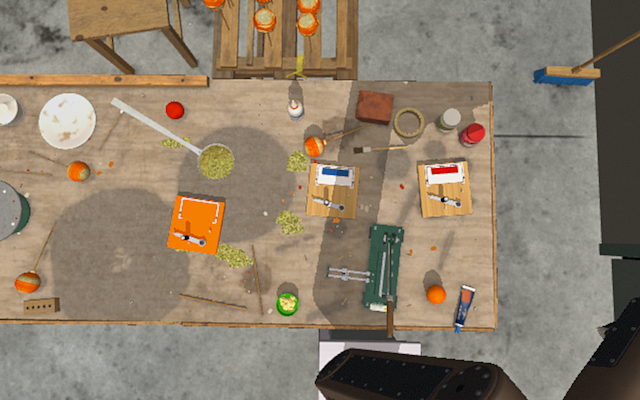

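View pics/scene0.png

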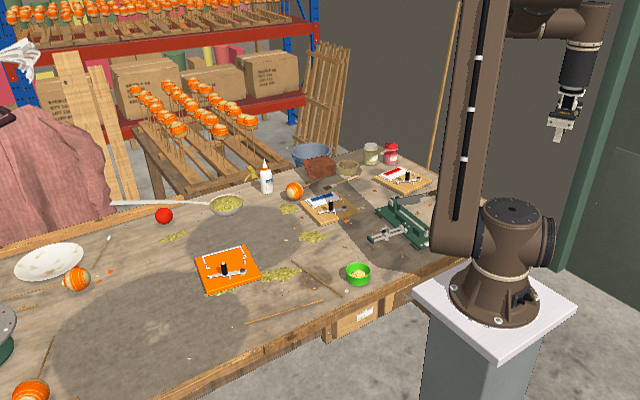

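View pics/top0c.png

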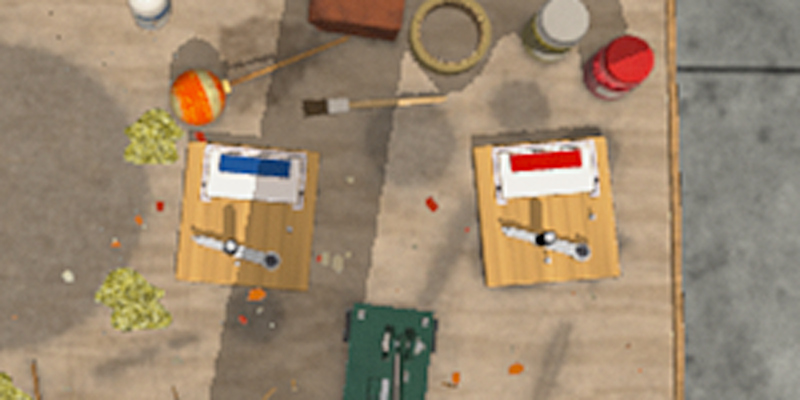

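The scene has three boards: red at right (knob near px 444,198 in top), blue in the middle (328,202), and an orange look-alike at left. In the crop, the red clip's pivot is at about (583,251) and its tip at about (503,228), pointing left (+y). It swings clockwise toward +x.

```bash
python3 - <<'E'
from h import *
for c in("top","scene"): print(c,ray(c,(320,200))[0].round(3))
f=lambda u,v:(240+u/2.667,110+v/2.667)
print("pivot",at("top",f(583,251),.033),"tip",at("top",f(503,228),.024),"knobtop",at("top",f(545,238),.066))
for n,p,z in(("plate corners",f(499,198),.023),("",f(599,191),.023),("board FR",f(617,275),.018),("board NL",f(489,286),.018),("board fl",f(474,146),.018)): print(n,at("top",p,z))
for c,b in(("top",(425,180,470,215)),("scene",(385,160,430,195))):
    im=cv2.imread(f"pics/{c}0.png");x0,y0,x1,y1=b
    k=im[y0:y1,x0:x1]
    m=(k.max(2)<60);ys,xs=np.nonzero(m);print(c,[(x+x0,y+y0) for x,y in zip(xs,ys)])
    cv2.imwrite(f"pics/{c}k.png",cv2.resize(k,None,fx=13,fy=13,interpolation=cv2.INTER_CUBIC))
o1,d1=ray("top",(443.7,196.3));o2,d2=ray("scene",(407.4,173.7))
A=np.stack([d1,-d2],1);s=np.linalg.lstsq(A,o2-o1,rcond=None)[0];print(o1+s[0]*d1,o2+s[1]*d2)
E
```

```text
top [0.47  0.127 1.321]
scene [-0.538  0.873  0.859]
pivot [ 0.5867 -0.2728  0.033 ] tip [ 0.6138 -0.1814  0.024 ] knobtop [ 0.5982 -0.2194  0.066 ]
plate corners [ 0.6498 -0.1772  0.023 ]
 [ 0.6597 -0.296   0.023 ]
board FR [ 0.56   -0.3172  0.018 ]
board NL [ 0.5448 -0.1657  0.018 ]
board fl [ 0.7133 -0.1489  0.018 ]
top [(np.int64(442), np.int64(198)), (np.int64(443), np.int64(198)), (np.int64(441), np.int64(199)), (np.int64(442), np.int64(199)), (np.int64(443), np.int64(199)), (np.int64(441), np.int64(200)), (np.int64(442), np.int64(200)), (np.int64(443), np.int64(200)), (np.int64(442), np.int64(201)), (np.int64(443), np.int64(201)), (np.int64(444), np.int64(201)), (np.int64(457), np.int64(203))]
scene [(np.int64(406), np.int64(172)), (np.int64(406), np.int64(173)), (np.int64(407), np.int64(173)), (np.int64(408), np.int64(173)), (np.int64(406), np.int64(174)), (np.int64(407), np.int64(174)), (np.int64(408), np.int64(174)), (np.int64(406), np.int64(175)), (np.int64(407), np.int64(175)), (np.int64(408), np.int64(175)), (np.int64(406), np.int64(176)), (np.int64(407), np.int64(176)), (np.int64(408), np.int64(176)), (np.int64(406), np.int64(177)), (np.int64(407), np.int64(177)), (np.int64(408), np.int64(177)), (np.int64(417), np.int64(177)), (np.int64(405), np.int64(178)), (np.int64(406), np.int64(178)), (np.int64(407), np.int64(178)), (np.int64(408), np.int64(178)), (np.int64(405), np.int64(179)), (np.int64(406), np.int64(179)), (np.int64(407), np.int64(179)), (np.int64(408), np.int64(179))]
[ 0.60882513 -0.22158852  0.05118978] [ 0.60259382 -0.22902842  0.05255115]
```

View pics/topk.png

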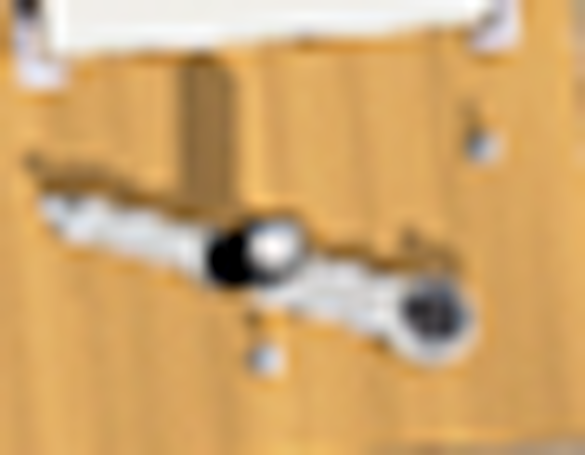

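View pics/scenek.png

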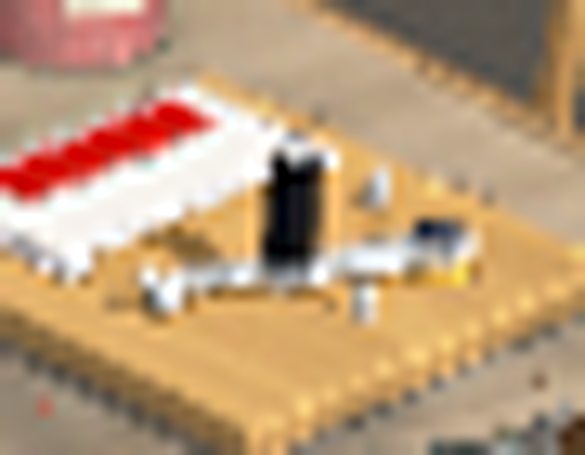

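```bash
python3 - <<'E'
from h import *
print("knob top cam",at("top",(445.7,198.4),.066),"pivot",at("top",(457.7,203.5),.033))
print("knob scene",at("scene",(407.4,171.2),.066),at("scene",(406.8,179.8),.028),"pivot scene",at("scene",(385+441/13-.5,160+234/13-.5),.033))
E
python3 -m handwheel '[{"delta_pos":[0.8,1,0],"dr":[0,0,2.3]},{"delta_pos":[0.8,1,0],"dr":[0,0,2.3]},{"delta_pos":[0.8,1,0],"dr":[0,0,2.3]},{"delta_pos":[0.8,1,0],"dr":[0,0,2.3]},{"delta_pos":[0.8,1,0],"dr":[0,0,2.3]},{"delta_pos":[0.8,1,0],"dr":[0,0,2.3]},{"delta_pos":[0.8,1,0],"dr":[0,0,2.3]},{"delta_pos":[0.8,1,0],"dr":[0,0,2.3]},{"delta_pos":[0.8,1,0],"dr":[0,0,2.3]},{"delta_pos":[0.8,1,0],"dr":[0,0,2.3]}]' -1
```

```text
knob top cam [ 0.6008 -0.2235  0.066 ] pivot [ 0.5886 -0.2701  0.033 ]
knob scene [ 0.5994 -0.2248  0.066 ] [ 0.5997 -0.2257  0.028 ] pivot scene [ 0.5814 -0.269   0.033 ]
t: 1.3
eef_pos: [0.5066, -0.319, 0.2458]
ee_rot: [-3.141, 0.0, -2.334]
force: [1.1, -0.5, -0.6]
width: 0.0874
gripper_force: 0.0
```

```bash
python3 -m handwheel '[{"delta_pos":[0.8,0.8,-0.3],"dr":[0,0,0]},{"delta_pos":[0.8,0.8,-0.8],"dr":[0,0,0]},{"delta_pos":[0.8,0.8,-0.8],"dr":[0,0,0]},{"delta_pos":[0.7,0.8,-0.8],"dr":[0,0,0]},{"delta_pos":[0,0,-0.8],"dr":[0,0,0]},{"delta_pos":[0,0,0],"dr":[0,0,0]},{"delta_pos":[0,0,0],"dr":[0,0,0]}]'
python3 - <<'E'
from h import *
for c in("top","scene"):
    f=snap(c,c+"1")
    m=mark_of(c,"knob_red"); print(c,[(a,at(c,a["location"],.052)) for a in m[:2]])
x,y,w=(330,120,200);a=cv2.imread("pics/top1.png")[150:250,370:520];b=cv2.imread("pics/scene1.png")[120:220,340:490]
cv2.imwrite("pics/v1.png",np.vstack([cv2.resize(i,(420,280),interpolation=cv2.INTER_CUBIC) for i in(a,b)]))
E
```

```text
t: 2.0
eef_pos: [0.5987, -0.2247, 0.1408]
ee_rot: [3.141, -0.001, -2.335]
force: [1.6, -0.3, -0.1]
width: 0.0876
gripper_force: 0.0
top [({'location': [444.3, 196.8], 'conf': 0.49}, array([ 0.6072, -0.2232,  0.052 ]))]
scene [({'location': [408.3, 173.2], 'conf': 0.48}, array([ 0.6046, -0.2355,  0.052 ]))]
```

View pics/v1.png

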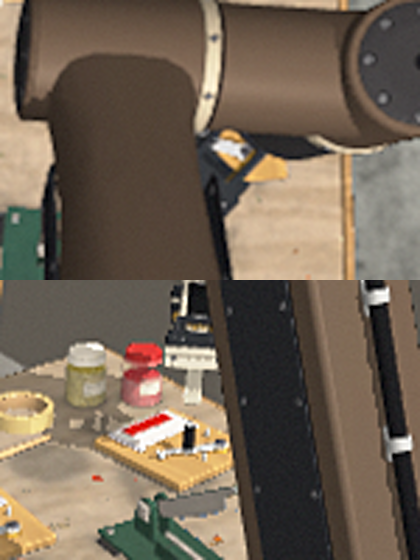

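The top view is now mostly blocked by the arm. The scene view shows the open fingers straight above the red board's black knob (crop 190,435), so I'm going down to close on it.

```bash
python3 -m handwheel '[{"delta_pos":[0.1,0,-0.5],"dr":[0,0,0]},{"delta_pos":[0,0,-0.5],"dr":[0,0,0]},{"delta_pos":[0,0,-0.5],"dr":[0,0,0]},{"delta_pos":[0,0,-0.5],"dr":[0,0,0]},{"delta_pos":[0,0,-0.5],"dr":[0,0,0]},{"delta_pos":[0,0,-0.2],"dr":[0,0,0]},{"delta_pos":[0,0,0],"dr":[0,0,0]},{"delta_pos":[0,0,0],"dr":[0,0,0]}]'
python3 -m handwheel '[{"delta_pos":[0,0,0],"dr":[0,0,0]},{"delta_pos":[0,0,0],"dr":[0,0,0]},{"delta_pos":[0,0,0],"dr":[0,0,0]},{"delta_pos":[0,0,0],"dr":[0,0,0]},{"delta_pos":[0,0,0],"dr":[0,0,0]},{"delta_pos":[0,0,0],"dr":[0,0,0]},{"delta_pos":[0,0,0],"dr":[0,0,0]},{"delta_pos":[0,0,0],"dr":[0,0,0]},{"delta_pos":[0,0,0],"dr":[0,0,0]},{"delta_pos":[0,0,0],"dr":[0,0,0]}]' 1 15
```

```text
t: 3.0
eef_pos: [0.6022, -0.2247, 0.06]
ee_rot: [-3.141, 0.0, -2.335]
force: [-0.2, -0.1, -0.8]
width: 0.0876
gripper_force: 0.0
t: 4.0
eef_pos: [0.6017, -0.224, 0.0594]
ee_rot: [3.141, 0.0, -2.336]
force: [-1.0, 2.6, 0.6]
width: 0.0153
gripper_force: 15.0
```

```bash
python3 -m handwheel '[{"delta_pos":[0.135,-0.05,0],"dr":[0,0,-5]},{"delta_pos":[0.135,-0.055,0],"dr":[0,0,-5]},{"delta_pos":[0.125,-0.07,0],"dr":[0,0,-5]},{"delta_pos":[0.125,-0.077,0],"dr":[0,0,-5]},{"delta_pos":[0.11,-0.093,0],"dr":[0,0,-5]},{"delta_pos":[0.11,-0.1,0],"dr":[0,0,-5]},{"delta_pos":[0,0,0],"dr":[0,0,0]},{"delta_pos":[0,0,0],"dr":[0,0,0]}]' - 20
```

```text
t: 4.8
eef_pos: [0.6238, -0.2382, 0.0594]
ee_rot: [-3.141, -0.0, -2.857]
force: [-0.5, -2.3, -0.4]
width: 0.0156
gripper_force: 20.0
```

```bash
python3 -m handwheel '[{"delta_pos":[0.093,-0.11,0],"dr":[0,0,-5]},{"delta_pos":[0.09,-0.113,0],"dr":[0,0,-5]},{"delta_pos":[0.073,-0.125,0],"dr":[0,0,-5]},{"delta_pos":[0.067,-0.132,0],"dr":[0,0,-5]},{"delta_pos":[0.05,-0.135,0],"dr":[0,0,-5]},{"delta_pos":[0.043,-0.138,0],"dr":[0,0,-5]},{"delta_pos":[0,0,0],"dr":[0,0,0]},{"delta_pos":[0,0,0],"dr":[0,0,0]},{"delta_pos":[0,0,0],"dr":[0,0,0]}]'
python3 - <<'E'
from h import *
for c in("scene",):
    snap(c,c+"2")
b=cv2.imread("pics/scene2.png")[150:200,370:445]
cv2.imwrite("pics/v2.png",cv2.resize(b,(750,500),interpolation=cv2.INTER_CUBIC))
E
```

```text
t: 5.7
eef_pos: [0.6358, -0.2611, 0.0595]
ee_rot: [-3.141, -0.001, 2.904]
force: [-1.5, -5.9, -1.9]
width: 0.0153
gripper_force: 20.0
```

View pics/v2.png

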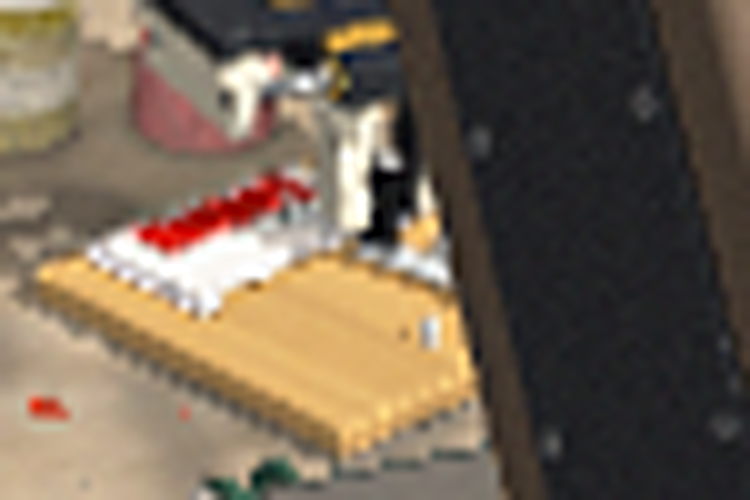

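The clip is held at the plate's edge between the fingers (knob at crop 385,205), and the plate looks seated. By the geometry the swing angle is about 1.25 rad. Next I hold it for about 2 s.

```bash
python3 -m handwheel '[{"delta_pos":[0,0,0],"dr":[0,0,0]},{"delta_pos":[0,0,0],"dr":[0,0,0]},{"delta_pos":[0,0,0],"dr":[0,0,0]},{"delta_pos":[0,0,0],"dr":[0,0,0]},{"delta_pos":[0,0,0],"dr":[0,0,0]},{"delta_pos":[0,0,0],"dr":[0,0,0]},{"delta_pos":[0,0,0],"dr":[0,0,0]},{"delta_pos":[0,0,0],"dr":[0,0,0]},{"delta_pos":[0,0,0],"dr":[0,0,0]},{"delta_pos":[0,0,0],"dr":[0,0,0]}]'
python3 -m handwheel '[{"delta_pos":[0,0,0],"dr":[0,0,0]},{"delta_pos":[0,0,0],"dr":[0,0,0]},{"delta_pos":[0,0,0],"dr":[0,0,0]},{"delta_pos":[0,0,0],"dr":[0,0,0]},{"delta_pos":[0,0,0],"dr":[0,0,0]},{"delta_pos":[0,0,0],"dr":[0,0,0]},{"delta_pos":[0,0,0],"dr":[0,0,0]},{"delta_pos":[0,0,0],"dr":[0,0,0]},{"delta_pos":[0,0,0],"dr":[0,0,0]},{"delta_pos":[0,0,0],"dr":[0,0,0]}]'
python3 -m handwheel '[{"delta_pos":[-0.043,0.138,0],"dr":[0,0,5]},{"delta_pos":[-0.05,0.135,0],"dr":[0,0,5]},{"delta_pos":[-0.067,0.132,0],"dr":[0,0,5]},{"delta_pos":[-0.073,0.125,0],"dr":[0,0,5]},{"delta_pos":[-0.09,0.113,0],"dr":[0,0,5]},{"delta_pos":[-0.093,0.11,0],"dr":[0,0,5]},{"delta_pos":[0,0,0],"dr":[0,0,0]}]'
```

```text
t: 6.75
eef_pos: [0.6358, -0.2611, 0.0594]
ee_rot: [-3.141, -0.001, 2.904]
force: [-2.1, -6.2, -1.8]
width: 0.0152
gripper_force: 20.0
t: 7.75
eef_pos: [0.6358, -0.2611, 0.0594]
ee_rot: [-3.141, -0.001, 2.904]
force: [-2.3, -5.2, -1.8]
width: 0.0155
gripper_force: 20.0
t: 8.45
eef_pos: [0.6231, -0.2376, 0.0594]
ee_rot: [3.141, -0.001, -2.855]
force: [-2.4, -1.9, -1.5]
width: 0.0157
gripper_force: 20.0
```

```bash
python3 -m handwheel '[{"delta_pos":[-0.11,0.1,0],"dr":[0,0,5]},{"delta_pos":[-0.11,0.093,0],"dr":[0,0,5]},{"delta_pos":[-0.125,0.077,0],"dr":[0,0,5]},{"delta_pos":[-0.125,0.07,0],"dr":[0,0,5]},{"delta_pos":[-0.135,0.055,0],"dr":[0,0,5]},{"delta_pos":[-0.135,0.05,0],"dr":[0,0,5]},{"delta_pos":[0,0,0],"dr":[0,0,0]},{"delta_pos":[0,0,0],"dr":[0,0,0]},{"delta_pos":[0,0,0],"dr":[0,0,0]},{"delta_pos":[0,0,0],"dr":[0,0,0]}]'
```

```text
t: 9.45
eef_pos: [0.6019, -0.2241, 0.0594]
ee_rot: [3.141, 0.0, -2.337]
force: [-1.2, 3.9, 0.1]
width: 0.0155
gripper_force: 20.0
```

Back at the start. Open, then go straight up and clear.

```bash
python3 -m handwheel '[{"delta_pos":[0,0,0],"dr":[0,0,0]},{"delta_pos":[0,0,0],"dr":[0,0,0]},{"delta_pos":[0,0,0],"dr":[0,0,0]},{"delta_pos":[0,0,0],"dr":[0,0,0]},{"delta_pos":[0,0,0],"dr":[0,0,0]},{"delta_pos":[0,0,0],"dr":[0,0,0]},{"delta_pos":[0,0,0],"dr":[0,0,0]},{"delta_pos":[0,0,0],"dr":[0,0,0]},{"delta_pos":[0,0,0],"dr":[0,0,0]},{"delta_pos":[0,0,0],"dr":[0,0,0]}]' -1
python3 -m handwheel '[{"delta_pos":[0,0,0.5],"dr":[0,0,0]},{"delta_pos":[0,0,0.8],"dr":[0,0,0]},{"delta_pos":[0,0,1],"dr":[0,0,0]},{"delta_pos":[0,0,1],"dr":[0,0,0]},{"delta_pos":[0,0,1],"dr":[0,0,0]},{"delta_pos":[0,0,1],"dr":[0,0,0]},{"delta_pos":[-0.8,-1,0.5],"dr":[0,0,0]},{"delta_pos":[-0.8,-1,0],"dr":[0,0,0]},{"delta_pos":[-0.8,-1,0],"dr":[0,0,0]},{"delta_pos":[-0.8,-1,0],"dr":[0,0,0]}]'
python3 -m handwheel '[{"delta_pos":[-0.8,-1,0],"dr":[0,0,0]},{"delta_pos":[-0.8,-1,0],"dr":[0,0,0]},{"delta_pos":[-0.8,-1,0],"dr":[0,0,0]},{"delta_pos":[-0.8,-1,0],"dr":[0,0,0]},{"delta_pos":[-0.8,-1,0],"dr":[0,0,0]},{"delta_pos":[-0.8,-1,0],"dr":[0,0,0]},{"delta_pos":[-0.8,-1,0],"dr":[0,0,0]},{"delta_pos":[0,0,0],"dr":[0,0,0]},{"delta_pos":[0,0,0],"dr":[0,0,0]}]'
python3 - <<'E'
from h import *
f=snap("top","top3")
b=cv2.imread("pics/top3.png")[150:230,410:490];a=cv2.imread("pics/top0.png")[150:230,410:490]
cv2.imwrite("pics/v3.png",cv2.resize(np.hstack([a,b]),(800,400),interpolation=cv2.INTER_CUBIC))
E
```

```text
t: 10.45
eef_pos: [0.6018, -0.2244, 0.0595]
ee_rot: [3.142, -0.0, -2.335]
force: [0.9, 0.1, 0.7]
width: 0.0861
gripper_force: 0.0
t: 11.45
eef_pos: [0.5048, -0.3452, 0.2339]
ee_rot: [-3.141, 0.0, -2.335]
force: [1.1, -0.3, 0.5]
width: 0.0877
gripper_force: 0.0
t: 12.35
eef_pos: [0.3369, -0.555, 0.2332]
ee_rot: [3.141, 0.0, -2.338]
force: [1.0, 0.1, -0.6]
width: 0.0879
gripper_force: 0.0
```

View pics/v3.png

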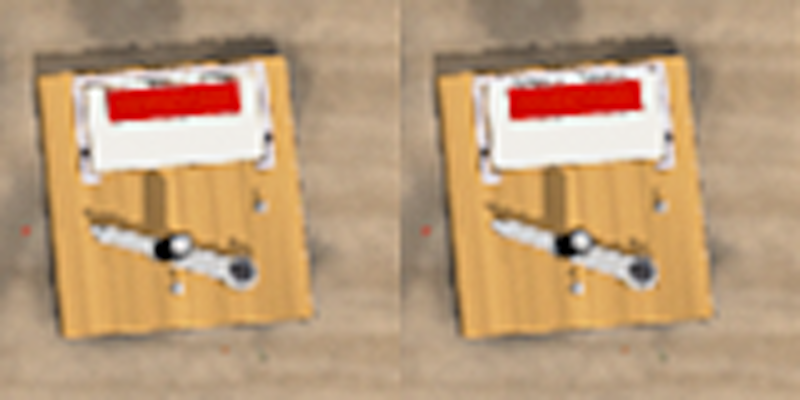

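The before and after crops match: the plate is in its seat, and the clip is parked clear of it (tip near crop 495,222). The arm is well away.

```bash
python3 -c "
from station import *
print(job_done())"
```

```text
the job is handed in; nothing more can be done
None
```

I swung the red plate's clip onto the plate's edge (about 1.25 rad by my estimate), held it there for about 2 s, then swung it back to its parked position and let go. The last picture shows the red plate still in its seat, the robot never went near the blue board's clip, and the job was handed in at about 12.4 s; no verdict came back.

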